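# Put the calibration weights away in their caddy

## Task

Put the four knobbed steel calibration weights away in the wooden caddy, each set down gently, flat and upright, in the dish that matches its size (the largest weight in the largest dish, and so on down). Leave the plain steel cylinder and the steel bushing, which have no knob, standing where they are.

Things in the scene. Friction and masses are not known exactly. Their poses are not given: they have to be found in the camera images.
- weight_500: 500 g calibration weight: upright bare-steel cylinder 44 mm in diameter and 42 mm high with a mushroom knob (22 mm wide, 15 mm high) on top. Origin: centre of its underside, z up. The weights and the things standing among them, listed or not, are round, at most 60 mm high, and stand at least 90 mm apart, centre to centre.
- weight_200: 200 g calibration weight: upright bare-steel cylinder 34 mm in diameter and 30 mm high with a mushroom knob (17 mm wide, 12 mm high) on top. Origin: centre of its underside, z up. The weights and the things standing among them, listed or not, are round, at most 60 mm high, and stand at least 90 mm apart, centre to centre.
- weight_100: 100 g calibration weight: upright bare-steel cylinder 26 mm in diameter and 25 mm high with a mushroom knob (14 mm wide, 10 mm high) on top. Origin: centre of its underside, z up. The weights and the things standing among them, listed or not, are round, at most 60 mm high, and stand at least 90 mm apart, centre to centre.
- weight_50: 50 g calibration weight: upright bare-steel cylinder 18 mm in diameter and 25 mm high with a mushroom knob (11 mm wide, 9 mm high) on top. Origin: centre of its underside, z up. The weights and the things standing among them, listed or not, are round, at most 60 mm high, and stand at least 90 mm apart, centre to centre.
- dish_500: round grey dish fixed in the wooden caddy, for the 44 mm wide weight: inside diameter 56 mm, outside 64 mm, floor 3 mm thick, rim 8 mm above its underside (5 mm deep inside). Origin: centre of its underside, 10 mm above the bench. Caddy: fixed tray 220 mm square, rim 16 mm above the bench, the four dishes in a square at 95 mm pitch in any order, x and y along its sides.
- dish_200: round grey dish fixed in the wooden caddy, for the 34 mm wide weight: inside diameter 46 mm, outside 54 mm, floor 3 mm thick, rim 8 mm above its underside (5 mm deep inside). Origin: centre of its underside, 10 mm above the bench. Caddy: fixed tray 220 mm square, rim 16 mm above the bench, the four dishes in a square at 95 mm pitch in any order, x and y along its sides.
- dish_100: round grey dish fixed in the wooden caddy, for the 26 mm wide weight: inside diameter 38 mm, outside 46 mm, floor 3 mm thick, rim 8 mm above its underside (5 mm deep inside). Origin: centre of its underside, 10 mm above the bench. Caddy: fixed tray 220 mm square, rim 16 mm above the bench, the four dishes in a square at 95 mm pitch in any order, x and y along its sides.
- dish_50: round grey dish fixed in the wooden caddy, for the 18 mm wide weight: inside diameter 30 mm, outside 38 mm, floor 3 mm thick, rim 8 mm above its underside (5 mm deep inside). Origin: centre of its underside, 10 mm above the bench. Caddy: fixed tray 220 mm square, rim 16 mm above the bench, the four dishes in a square at 95 mm pitch in any order, x and y along its sides.
- plain_cylinder: look-alike that does not belong to the set: plain steel cylinder without a knob, flat top, 30 mm in diameter, 34 mm high, upright. Origin: centre of its underside.
- bushing: look-alike that does not belong to the set: steel bushing (short tube) without a knob, 38 mm outside, 20 mm bore, 28 mm high, standing on end. Origin: centre of its underside.

How it is judged (in metres and radians):
At the end, for the whole second after the job is handed in: Each weight stands upright (within 0.1 rad) and at rest on the floor of its own dish, within 9 mm of the dish's centre and not on its rim (underside 0 to 5.5 mm above the dish's underside); the plain cylinder and the bushing still stand upright within 30 mm of where they were (horizontal distance between weight_500 and dish_500 below 0.009 m and z of weight_500 in the frame of dish_500 between 0 and 0.0055 m and angle between each of weight_500, weight_200, weight_100, weight_50, plain_cylinder, bushing's own z axis and vertical below 0.1 rad and linear speed of each of weight_500, weight_200, weight_100, weight_50 below 0.02 m/s and horizontal distance between weight_200 and dish_200 below 0.009 m and z of weight_200 in the frame of dish_200 between 0 and 0.0055 m and horizontal distance between weight_100 and dish_100 below 0.009 m and z of weight_100 in the frame of dish_100 between 0 and 0.0055 m and horizontal distance between weight_50 and dish_50 below 0.009 m and z of weight_50 in the frame of dish_50 between 0 and 0.0055 m and distance of each of plain_cylinder, bushing from where it was at the start of the episode below 0.03 m); the robot touches nothing.
It fails at once if the 500 g weight is dropped: it falls free of the fingers faster than 0.6 m/s (from some 2 cm or more) (linear speed of weight_500 above 0.6 m/s and contact force between weight_500 and the fingers below 0.05 N).
It fails at once if the 200 g weight is dropped: it falls free of the fingers faster than 0.6 m/s (from some 2 cm or more) (linear speed of weight_200 above 0.6 m/s and contact force between weight_200 and the fingers below 0.05 N).
It fails at once if the 100 g weight is dropped: it falls free of the fingers faster than 0.6 m/s (from some 2 cm or more) (linear speed of weight_100 above 0.6 m/s and contact force between weight_100 and the fingers below 0.05 N).
It fails at once if the 50 g weight is dropped: it falls free of the fingers faster than 0.6 m/s (from some 2 cm or more) (linear speed of weight_50 above 0.6 m/s and contact force between weight_50 and the fingers below 0.05 N).
It fails at once if a look-alike is moved 30 mm or more, or lifted away (distance of any of plain_cylinder, bushing from where it was at the start of the episode above 0.03 m).
It also fails if it takes over 112 s, if anything falls off the work surface, if the arm or the gripper's body presses on something with over 40 N, if the wrist force passes 120 N, or if a joint passes its speed limit or range.

## Robot

A 6-joint arm with a two-finger parallel gripper is mounted at the origin on the work surface. World frame = base frame: x ahead of the robot, y to its left, z up, the work surface at z = 0. Lengths are in m, angles in degrees, forces in N, time in s.
With the tool pointing down it reaches from about 0.35 to 0.875 m from the base axis. Payload 4.2 kg.
Tool frame: the origin (TCP) lies where the fingers leave the gripper's body, on its centre line; the fingertips stand 70 mm ahead of it and the grasp point (between the pads) lies 51 mm ahead of it; z points along the fingers, y is the direction in which the jaws open and shut (so a half turn about z gives the same grasp; the last joint's range is limited). The gripper opens to 87 mm and grips with 3 to 60 N. Pads are 19 mm wide; open, the fingers measure 117 mm over their backs; the gripper's body (75 mm by 190 mm) begins 51 mm behind the grasp point.
Start: joints at [-61.043, 22.042, 0.453, 0, -68.411, -14.817], TCP at [0.153, -0.606, 0.292] pointing down, gripper open.
Joint ranges: [-179.83, 179.83], [-69.29, 118.12], [-61.27, 80.66], [-181.25, 117.63], [-171.15, -9.14], [-177.46, 177.46]. Speed limits (degrees/s): [159.86, 159.86, 180, 180, 180, 180].

## Interface

Orientations are given as [roll, pitch, yaw] about the fixed x, y, z axes, in that order (R = Rz(yaw) Ry(pitch) Rx(roll)).
In Python, from rig import ctrl gives the robot as it stands.
- The arm moves only by the shell command python3 -m pendant 'ROWS'. ROWS is JSON, a list of rows, each a list of 3 entries, a list of its own where there are three numbers: the shift along the tool's x, y, z in cm, then the turn, a rotation vector about the tool's x, y, z in degrees, then the opening, from 0 (shut) to 1 (fully open). In form: [[[x, y, z], [wx, wy, wz], fingers], ...]. A call has 1 to 5 rows; each row is the pose to reach, as a shift and turn from the pose commanded when the call began, along the tool's axes at that moment; what a row does not reach only later rows make up. A row lasts 1/12 s, in which the tool goes at most 41.7 mm and 7.16 degrees, less where a joint would pass 70% of its speed; a pose out of reach is approached as far as the arm can. A call with a gripper value outside its range is refused whole. The fingers move at their own pace and stop on an object; the grip force is fixed at half the most. Time passes only in rows, so rows that repeat a pose let the fingers close. It gives the time, the measured TCP pose, the force and the opening at its end, in the units of the state.
- ctrl.read_state(): the state, without advancing time (a new reading comes with each control period).
- ctrl.snapshot(name): name is "scene" or "top" or "wrist"; returns a dict with "frame" (420x560x3 uint8, red, green, blue), "depth" (420x560 float32, m along the optical axis (not along the pixel's ray), 0 where there is no reading), "fx", "fy", "cx", "cy" (pixels), "cam_to_world" (4x4, takes a point from camera to world coordinates); the wrist camera has in their place "mount" (4x4, takes a point from camera to tool coordinates, whose origin is the TCP and whose axes are the flange's). Camera axes: x right, y down, z forward; pixel columns grow to the right and rows downward; lengths in m; the calibration is good to about 2 mm. A picture is of the moment at which its call begins: read the wrist's pose just before it.
- ctrl.job_done(): hands the job in, once; it reports no verdict.
Trained networks look in the newest picture that a camera, given by its name, has taken for a name from the list of things; names that differ only in an ending like _2 or _b are one class to them, and where a whole thing is asked for, a point or a joint stands for the part that bears it (a point fixed in the world has none). Each returns a list of dicts, best first, with "confidence" (0 to 1); they miss things now and then, are a little off and sometimes report something else, mostly with a low value. They report only what shows in the picture. A call takes as long as a camera call.
- ctrl.boxes_of(thing, camera): "bbox" ([left, top, right, bottom] in pixels, round what is visible of it).
- ctrl.cut_out(thing, camera): "mask" (420x560 bool, what is visible of it) and "bbox" ([left, top, right, bottom] in pixels, round what is visible of it).
- ctrl.mark_of(thing, camera): "uv" ([column, row] in pixels: a listed point, or the origin of a listed thing).
The state is a dict: "t": time; "qpos": joint angles; "dq": joint speeds; "joint_efforts": joint torques, N m; "ee_pos": TCP position; "tool_rot": TCP orientation; "wrist_force": force on the tool from outside, world axes, zero at the start; "wrist_torque": the same for the moment, N m; "width": opening from 0.0 (shut) to 1.0 (fully open).
Only numpy, scipy, OpenCV 4.12 (cv2) and the standard library are available. Lean on these libraries where they do the work, as an engineer would, in place of code of your own. Each camera call takes 0.05 s, during which the arm holds its last target.

## Working session

There is one attempt and no reset: what is moved stays moved. The work goes in short steps, Python scripts to look and compute and a shell command to move; the robot and the scene stay as the last step left them, time stands still between calls to the robot, and variables do not carry over. Pictures are saved under pics/ and viewed, and the job is handed in when it is done.

```bash
ls; mkdir -p pics; cat > h.py <<'E'
import numpy as np, cv2
from rig import ctrl
from scipy.spatial.transform import Rotation as R
def snap(n,f):
    s=ctrl.snapshot(n); cv2.imwrite('pics/'+f+'.png',s['frame'][:,:,::-1]); return s
def w(s,u,v,d,T=None):
    T=s['cam_to_world'] if T is None else T
    p=np.array([(u-s['cx'])*d/s['fx'],(v-s['cy'])*d/s['fy'],d,1.]); return (T@p)[:3]
def onplane(s,u,v,z,T=None):
    T=s['cam_to_world'] if T is None else T
    r=T[:3,:3]@np.array([(u-s['cx'])/s['fx'],(v-s['cy'])/s['fy'],1.]); o=T[:3,3]
    return o+r*(z-o[2])/r[2]
E
python3 - <<'E'
from h import *
print(ctrl.read_state())
for c in ['top','scene']:
    s=snap(c,c+'0')
    print(c,s['fx'],s['cx'],s['cy'],np.round(s['cam_to_world'],3).tolist())
    for n in ['weight_500','weight_200','weight_100','weight_50','dish_500','dish_200','dish_100','dish_50','plain_cylinder','bushing']:
        for m in ctrl.mark_of(n,c)[:3]:
            u,v=m['uv']; z=0.01 if 'dish' in n else 0
            print(n,round(m['confidence'],2),np.round(m['uv'],1),np.round(onplane(s,u,v,z),3))
E
```

```text
pics
{'t': 0.0, 'qpos': array([-6.10449347e+01,  2.20916683e+01,  3.78345429e-01, -2.98361981e-02,
       -6.84117250e+01, -1.48168312e+01]), 'dq': array([ 0.09535993, -0.06338866, -0.00819795,  0.03783918, -0.09859101,
       -0.02382566]), 'joint_efforts': array([-5.52002075e-04, -3.90672112e+01,  1.87398559e+01,  4.21966508e+00,
        1.09457213e-02, -1.93088026e-04]), 'ee_pos': array([ 0.1525782 , -0.60561237,  0.2911379 ]), 'tool_rot': array([ 1.79872019e+02, -5.18160721e-03, -1.65872768e+02]), 'wrist_force': array([ 0.15310207, -1.28730794, -0.14026582]), 'wrist_torque': array([-0.05267951,  0.01476933, -0.03477307]), 'width': 0.9992925245456279}
top 515.7774677553155 270.19773771104894 215.11401656685516 [[0.011, -0.997, 0.071, 0.482], [-1.0, -0.011, -0.0, -0.005], [0.001, -0.071, -0.997, 0.977], [0.0, 0.0, 0.0, 1.0]]
weight_500 0.89 [374.1 155.3] [ 0.668 -0.203  0.   ]
weight_500 0.56 [369.4 215.4] [ 0.553 -0.194  0.   ]
weight_500 0.53 [301.2 277.4] [ 0.434 -0.065  0.   ]
weight_200 0.89 [374.1 155.3] [ 0.668 -0.203  0.   ]
weight_200 0.56 [369.4 215.4] [ 0.553 -0.194  0. 
[... 1898 characters left out ...]
0.213 0.01 ]
dish_500 0.57 [335.7 198. ] [0.595 0.128 0.01 ]
dish_500 0.52 [297.  186.2] [0.502 0.1   0.01 ]
dish_200 0.76 [352.7 177.5] [0.578 0.213 0.01 ]
dish_200 0.57 [335.7 198. ] [0.595 0.128 0.01 ]
dish_200 0.52 [297.  186.2] [0.502 0.1   0.01 ]
dish_100 0.76 [352.7 177.5] [0.578 0.213 0.01 ]
dish_100 0.57 [335.7 198. ] [0.595 0.128 0.01 ]
dish_100 0.52 [297.  186.2] [0.502 0.1   0.01 ]
dish_50 0.76 [352.7 177.5] [0.578 0.213 0.01 ]
dish_50 0.57 [335.7 198. ] [0.595 0.128 0.01 ]
dish_50 0.52 [297.  186.2] [0.502 0.1   0.01 ]
plain_cylinder 0.7 [304.4 271.3] [ 0.681 -0.075  0.   ]
plain_cylinder 0.54 [157.  307.8] [ 0.541 -0.323  0.   ]
bushing 0.72 [304.7 270.5] [ 0.68  -0.073  0.   ]
```

View pics/top0.png

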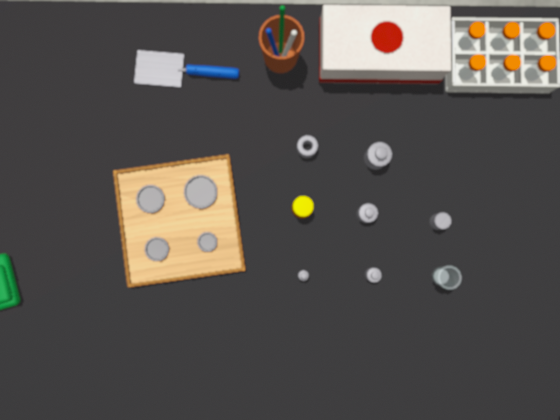

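View pics/scene0.png

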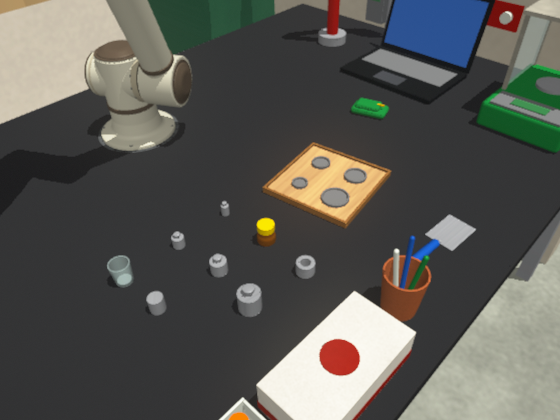

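The top view shows the weights: 500 at (378,155), 200 at (368,213), 100 at (374,275) and 50 at (303,275). The look-alikes are the bushing (307,147) and the plain cylinder (442,221). A yellow pot stands at (303,207) and a glass at (448,278). Dishes: 500 (201,192), 200 (150,199), 100 (157,250) and 50 (207,242).

```bash
python3 - <<'E'
from h import *
s=ctrl.snapshot('top'); D=s['depth']; T=s['cam_to_world']
v,u=np.mgrid[:420,:560]
P=np.stack([(u-s['cx'])*D/s['fx'],(v-s['cy'])*D/s['fy'],D],-1)@T[:3,:3].T+T[:3,3]
Z=P[...,2]
print('bench z',np.median(Z[300:400,100:400]))
for n,(a,b) in dict(w500=(378,155),w200=(368,213),w100=(374,275),w50=(303,275),bush=(307,147),plain=(442,221),yel=(303,207),glass=(448,278),pens=(280,45),box=(385,40)).items():
    sub=np.zeros(D.shape,bool); sub[max(b-22,0):b+23,a-22:a+23]=1; sub&=D>0
    m=sub&(Z>.012); p=P[m]; top=np.percentile(p[:,2],98)
    q=p[p[:,2]>top-.006]
    print(n,m.sum(),'top',round(top,4),'midrange',np.round((q.min(0)+q.max(0))/2,4)[:2],'mean',np.round(q.mean(0),4),'ext',np.round(np.ptp(q,axis=0),4))
g=cv2.cvtColor(s['frame'],cv2.COLOR_RGB2HSV)
for n,(a,b) in dict(d500=(201,192),d200=(150,199),d100=(157,250),d50=(207,242)).items():
    m=((g[...,1]<60)).astype(np.uint8); sub=np.zeros_like(m); sub[b-25:b+26,a-25:a+26]=1
    k,l,st,c=cv2.connectedComponentsWithStats(m*sub); i=l[b,a]
    print(n,st[i],c[i],np.round(onplane(s,*c[i],.016),4),'diam',2*np.sqrt(st[i][4]/np.pi)*.961/s['fx'])
E
```

```text
bench z -0.0007256334916044271
w500 523 top 0.0584 midrange [ 0.6629 -0.2043] mean [ 0.6622 -0.2043  0.0561] ext [0.0207 0.0218 0.0078]
w200 288 top 0.0436 midrange [ 0.5558 -0.1854] mean [ 0.5552 -0.1856  0.0413] ext [0.0148 0.0149 0.0083]
w100 167 top 0.0372 midrange [ 0.4406 -0.1971] mean [ 0.4411 -0.197   0.0346] ext [0.0129 0.0119 0.0069]
w50 76 top 0.0358 midrange [ 0.4391 -0.0672] mean [ 0.4386 -0.0673  0.0333] ext [0.0092 0.0092 0.0059]
bush 262 top 0.0302 midrange [ 0.6801 -0.0734] mean [ 0.6794 -0.0729  0.0274] ext [0.0369 0.0356 0.0069]
plain 256 top 0.0368 midrange [ 0.5422 -0.3214] mean [ 0.5421 -0.3216  0.0337] ext [0.0278 0.0272 0.0067]
yel 369 top 0.0506 midrange [ 0.5639 -0.0644] mean [ 0.5642 -0.0644  0.0477] ext [0.0347 0.0362 0.0084]
glass 377 top 0.052 midrange [ 0.4392 -0.3268] mean [ 0.4377 -0.3272  0.0493] ext [0.041  0.0402 0.0078]
pens 1563 top 0.1515 midrange [ 0.8429 -0.0197] mean [ 0.8422 -0.0185  0.1512] ext [0.0101 0.0495 0.0107]
box 2014 top 0.0789 midrange [ 0.8637 -0.2083] mean [ 0.8641 -0.208   0.0756] ext [0.0836 0.0804 0.0079]
d500 [184 175  33  34 874] [200.17162471 191.42448513] [0.5929 0.1265 0.016 ] diam 0.062154388445620226
d200 [136 185  29  28 629] [149.88235294 198.52305246] [0.5785 0.2203 0.016 ] diam 0.052728012801566096
d100 [145 237  24  24 457] [156.39824945 248.68052516] [0.4849 0.2056 0.016 ] diam 0.044944254530743674
d50 [197 232  20  20 306] [206.90849673 241.51633987] [0.4993 0.112  0.016 ] diam 0.0367770419030156
```

```bash
cat >> h.py <<'E'
def togo(x,y,z):
    s=ctrl.read_state(); Rm=R.from_euler('xyz',s['tool_rot'],degrees=True).as_matrix()
    d=np.array([x,y,z])-s['ee_pos']
    Rt=R.from_euler('xyz',[180,0,s['tool_rot'][2]],degrees=True)
    turn=(R.from_matrix(Rm).inv()*Rt).as_rotvec(degrees=True)
    print('t',round(s['t'],2),'at',np.round(s['ee_pos'],4),'rpy',np.round(s['tool_rot'],2),'cm',np.round(Rm.T@d*100,2),'turn',np.round(turn,2),'rows',round(np.linalg.norm(d)/.0417,1),'F',np.round(s['wrist_force'],1),'w',round(s['width'],3))
E
python3 -c "
from h import *
togo(.6629,-.2043,.2)
togo(.6629,-.2043,.29)"
```

```text
t 1.15 at [ 0.1527 -0.606   0.2923] rpy [ 180.      0.   -165.86] cm [-59.29  26.49   9.23] turn [0. 0. 0.] rows 15.7 F [-0.1 -0.1  0. ] w 1.002
t 1.15 at [ 0.1527 -0.606   0.2923] rpy [ 180.      0.   -165.86] cm [-59.29  26.49   0.23] turn [0. 0. 0.] rows 15.6 F [-0.1 -0.1  0. ] w 1.002
```

```bash
for i in 1; do 
python3 -m pendant '[[[-19.7,8.8,0],[0,0,0],1],[[-19.7,8.8,0],[0,0,0],1],[[-19.7,8.8,0],[0,0,0],1],[[-19.7,8.8,0],[0,0,0],1],[[-19.7,8.8,0],[0,0,0],1]]'
python3 -m pendant '[[[-19.8,8.8,0],[0,0,0],1],[[-19.8,8.8,0],[0,0,0],1],[[-19.8,8.8,0],[0,0,0],1],[[-19.8,8.8,0],[0,0,0],1],[[-19.8,8.8,0],[0,0,0],1]]'
done; python3 -c "
from h import *
togo(.6629,-.2043,.29)"
```

```text
t: 1.57
ee_pos: [0.3175, -0.4759, 0.2925]
tool_rot: [-180.0, 0.0, -165.9]
wrist_force: [0.6, -0.1, -0.2]
width: 1.0
t: 1.98
ee_pos: [0.4817, -0.347, 0.2926]
tool_rot: [-180.0, 0.0, -165.8]
wrist_force: [1.4, -0.5, -0.7]
width: 0.995
t 1.98 at [ 0.4817 -0.347   0.2926] rpy [-1.7998e+02  2.0000e-02 -1.6584e+02] cm [-21.06   9.41   0.27] turn [-0.02  0.02 -0.  ] rows 5.5 F [ 1.4 -0.5 -0.7] w 0.995
```

```bash

python3 -m pendant '[[[-4,1.8,0],[0,0,0],1],[[-8,3.6,0],[0,0,0],1],[[-12,5.4,0],[0,0,0],1],[[-16,7.2,0],[0,0,0],1],[[-19.2,8.6,0],[0,0,0],1]]'
python3 -m pendant '[[[0,0,0],[0,0,0],1],[[0,0,0],[0,0,0],1],[[0,0,0],[0,0,0],1]]'
cat >> h.py <<'E'
def wr(f):
    st=ctrl.read_state(); s=snap('wrist',f)
    T=np.eye(4); T[:3,:3]=R.from_euler('xyz',st['tool_rot'],degrees=True).as_matrix(); T[:3,3]=st['ee_pos']
    s['cam_to_world']=T@s['mount']; return s
def cloud(s):
    D=s['depth']; T=s['cam_to_world']; v,u=np.mgrid[:420,:560]
    return np.stack([(u-s['cx'])*D/s['fx'],(v-s['cy'])*D/s['fy'],D],-1)@T[:3,:3].T+T[:3,3]
def meas(s,x,y,r=.035):
    P=cloud(s); m=(s['depth']>0)&(np.hypot(P[...,0]-x,P[...,1]-y)<r)&(P[...,2]>.012)&(P[...,2]<.07)
    if m.sum()<20: print('none',m.sum()); return
    p=P[m]; top=np.percentile(p[:,2],99); q=p[p[:,2]>top-.005]
    (c,rad)=cv2.minEnclosingCircle(q[:,:2].astype(np.float32)*1000)
    print('top',round(top,4),'midr',np.round((q.min(0)+q.max(0))/2,4)[:2],'mean',np.round(q.mean(0)[:2],4),'circ mm',np.round(c,1),round(rad,1))
E
python3 -c "
from h import *
togo(.6629,-.2043,.29)
s=wr('w0'); print(np.round(s['mount'],3).tolist(),s['fx'])
meas(s,.6629,-.2043); meas(s,.5558,-.1854)"
```

```text
t: 2.4
ee_pos: [0.6452, -0.2179, 0.2925]
tool_rot: [-180.0, 0.0, -165.8]
wrist_force: [-0.2, -1.4, -0.2]
width: 1.005
t: 2.65
ee_pos: [0.6438, -0.2194, 0.2918]
tool_rot: [180.0, -0.1, -165.8]
wrist_force: [0.6, 0.1, -0.8]
width: 1.0
t 2.65 at [ 0.6438 -0.2194  0.2918] rpy [ 1.7998e+02 -6.0000e-02 -1.6583e+02] cm [-2.22  0.99  0.18] turn [ 0.02 -0.06 -0.  ] rows 0.6 F [ 0.6  0.1 -0.8] w 1.0
[[-0.001, -0.965, -0.262, 0.072], [1.0, -0.001, -0.001, 0.001], [0.001, -0.262, 0.965, -0.093], [0.0, 0.0, 0.0, 1.0]] 315.93154242071836
top 0.0582 midr [ 0.6629 -0.2027] mean [ 0.6624 -0.2029] circ mm [ 662.9 -202.8] 10.9
top 0.0435 midr [ 0.5557 -0.1843] mean [ 0.556  -0.1843] circ mm [ 555.8 -184.1] 8.4
```

View pics/w0.png

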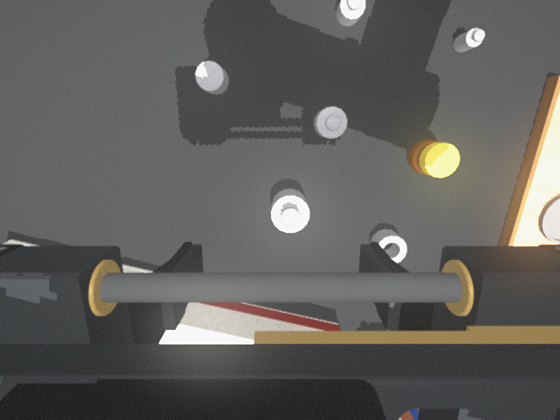

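The wrist view shows the 500 at (290,213) and the 200 at (332,122). Its measured centres agree with the top camera to 1.5 mm. Next I go down on the 500.

```bash

python3 -m pendant '[[[-2.2,1.1,4],[0,0,0],1],[[-2.2,1.1,8],[0,0,0],1],[[-2.2,1.1,12],[0,0,0],1],[[-2.2,1.1,16],[0,0,0],1],[[-2.2,1.1,18],[0,0,0],1]]'
python3 -m pendant '[[[0,0,1.5],[0,0,0],1],[[0,0,2],[0,0,0],1],[[0,0,2],[0,0,0],1]]'
python3 -c "
from h import *
togo(.6629,-.203,.078)"
```

```text
t: 3.12
ee_pos: [0.6587, -0.2044, 0.107]
tool_rot: [179.8, -0.4, -166.0]
wrist_force: [-0.5, -0.7, -1.7]
width: 0.998
t: 3.37
ee_pos: [0.6612, -0.2046, 0.0913]
tool_rot: [180.0, -0.1, -166.0]
wrist_force: [-0.1, 0.0, -0.1]
width: 0.998
t 3.37 at [ 0.6612 -0.2046  0.0913] rpy [ 1.7996e+02 -1.4000e-01 -1.6596e+02] cm [-0.21  0.12  1.33] turn [ 0.04 -0.14 -0.  ] rows 0.3 F [-0.1  0.  -0.1] w 0.998
```

```bash

python3 -m pendant '[[[-0.2,0.1,1.2],[0,-0.1,0],1],[[-0.2,0.1,1.3],[0,-0.1,0],1],[[-0.2,0.1,1.3],[0,-0.1,0],0.7],[[-0.2,0.1,1.3],[0,-0.1,0],0.3],[[-0.2,0.1,1.3],[0,-0.1,0],0.3]]'
python3 -m pendant '[[[0,0,0],[0,0,0],0.3],[[0,0,0],[0,0,0],0.3],[[0,0,0],[0,0,0],0.3],[[0,0,0],[0,0,0],0.3]]'
python3 -c "
from h import *
togo(.6629,-.203,.078)"
```

```text
t: 3.78
ee_pos: [0.6647, -0.2021, 0.0802]
tool_rot: [-180.0, 0.2, -165.8]
wrist_force: [0.6, -1.0, -0.5]
width: 0.855
t: 4.12
ee_pos: [0.6643, -0.202, 0.0794]
tool_rot: [-180.0, 0.1, -165.9]
wrist_force: [-0.3, -1.3, 0.2]
width: 0.555
t 4.12 at [ 0.6643 -0.202   0.0794] rpy [-1.8000e+02  1.1000e-01 -1.6586e+02] cm [ 0.16 -0.06  0.14] turn [-0.    0.11 -0.  ] rows 0.1 F [-0.3 -1.3  0.2] w 0.555
```

```bash

python3 -m pendant '[[[0,0,0],[0,0,0],0.3],[[0,0,0],[0,0,0],0.3],[[0,0,0],[0,0,0],0.3],[[0,0,0],[0,0,0],0.3],[[0,0,0],[0,0,0],0.3]]'
python3 -c "
from h import *
togo(.6629,-.203,.078)"
```

```text
t: 4.53
ee_pos: [0.6644, -0.2022, 0.0794]
tool_rot: [-180.0, 0.1, -165.9]
wrist_force: [-0.2, -2.1, 1.0]
width: 0.492
t 4.53 at [ 0.6644 -0.2022  0.0794] rpy [-1.7998e+02  1.1000e-01 -1.6586e+02] cm [ 0.16 -0.04  0.14] turn [-0.02  0.11 -0.  ] rows 0.1 F [-0.2 -2.1  1. ] w 0.492
```

```bash

python3 -m pendant '[[[0,0,-1],[0,0,0],0.3],[[0,0,-3],[0,0,0],0.3],[[0,0,-5],[0,0,0],0.3],[[0,0,-7],[0,0,0],0.3],[[0,0,-9],[0,0,0],0.3]]'
python3 -m pendant '[[[0,0,0],[0,0,0],0.3],[[0,0,0],[0,0,0],0.3]]'
python3 -c "
from h import *
s=snap('scene','s1');s=wr('w1')
togo(.5929+.0015,.1275,.17)"
```

```text
t: 4.95
ee_pos: [0.6628, -0.2015, 0.1686]
tool_rot: [179.9, -0.1, -165.9]
wrist_force: [0.6, 0.9, -6.0]
width: 0.496
t: 5.12
ee_pos: [0.6639, -0.2017, 0.1694]
tool_rot: [180.0, 0.2, -165.9]
wrist_force: [-0.1, 0.2, -7.1]
width: 0.494
t 5.22 at [ 0.6626 -0.2016  0.1668] rpy [ 1.7984e+02 -1.3000e-01 -1.6590e+02] cm [-1.4  33.58 -0.23] turn [ 0.16 -0.13 -0.  ] rows 8.1 F [-0.3 -0.6 -5.7] w 0.499
```

View pics/w1.png

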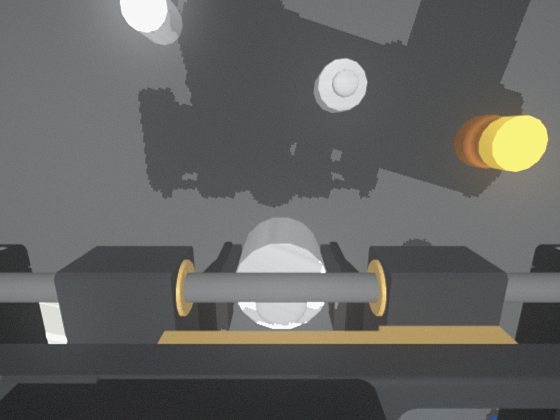

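View pics/s1.png

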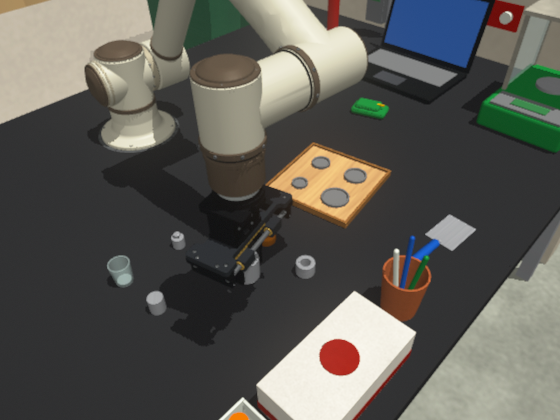

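The weight is held upright at (281,270) in the wrist picture, clear of the bench. Next I carry it over.

```bash

python3 -m pendant '[[[-0.3,2.5,0],[0,0,0],0.3],[[-0.5,6,0],[0,0,0],0.3],[[-0.7,10,0],[0,0,0],0.3],[[-0.9,13.5,0],[0,0,0],0.3],[[-1,17,0],[0,0,0],0.3]]'
python3 -m pendant '[[[-0.1,3.5,0],[0,0,0],0.3],[[-0.2,7,0],[0,0,0],0.3],[[-0.3,10.5,0],[0,0,0],0.3],[[-0.4,14,0],[0,0,0],0.3],[[-0.4,16,0],[0,0,0],0.3]]'
python3 -m pendant '[[[0,0.2,0],[0,0,0],0.3],[[0,0.4,0],[0,0,0],0.3],[[0,0.4,0],[0,0,0],0.3],[[0,0.4,0],[0,0,0],0.3]]'
python3 - <<'E'
from h import *
s=wr('w2')
togo(.5929+.0015,.1275,.17)
# held object in tool frame
D=s['depth']; v,u=np.mgrid[:420,:560]
P=np.stack([(u-s['cx'])*D/s['fx'],(v-s['cy'])*D/s['fy'],D],-1)@s['mount'][:3,:3].T+s['mount'][:3,3]
sub=P[230:330,235:328]; q=sub[(s['depth'][230:330,235:328]>0)&(sub[...,2]>.02)&(sub[...,2]<.09)]
print(np.round(np.percentile(q,[1,50,99],axis=0),4))
h,e=np.histogram(q[:,2],14); print(h,np.round(e,3))
W=cloud(s); np.save('w2.npy',W)
g=cv2.cvtColor(s['frame'],cv2.COLOR_RGB2HSV)
for n in ['dish_500']:
    for m in ctrl.cut_out(n,'wrist'): 
        k=m['mask']&(s['depth']>0); print(round(m['confidence'],2),m['bbox'],np.round(np.median(W[k],axis=0),3),np.round((np.percentile(W[k],1,axis=0)+np.percentile(W[k],99,axis=0))/2,4),np.round(np.ptp(W[k],axis=0),3))
E
```

```text
t: 5.63
ee_pos: [0.6306, -0.0334, 0.1668]
tool_rot: [179.9, -0.2, -165.9]
wrist_force: [0.6, 0.9, -5.5]
width: 0.493
t: 6.05
ee_pos: [0.5952, 0.1242, 0.1671]
tool_rot: [180.0, -0.1, -165.7]
wrist_force: [0.5, -0.3, -5.9]
width: 0.493
t: 6.38
ee_pos: [0.5958, 0.1242, 0.1683]
tool_rot: [-180.0, -0.0, -165.9]
wrist_force: [0.3, -0.8, -6.3]
width: 0.497
t 6.43 at [0.5959 0.124  0.1685] rpy [-1.7998e+02  1.0000e-02 -1.6594e+02] cm [ 0.06  0.37 -0.15] turn [-0.02  0.01 -0.  ] rows 0.1 F [-0.8  0.2 -5.8] w 0.5
[[-0.0187 -0.0209  0.0213]
 [ 0.0127  0.0013  0.037 ]
 [ 0.0232  0.0236  0.0705]]
[ 959    6    0 1562 1287  259  260  235  220  149  128   86   44   24] [0.021 0.025 0.029 0.033 0.037 0.041 0.045 0.049 0.053 0.057 0.061 0.066
 0.07  0.074 0.078]
0.74 [246.9, 178.9, 324.1, 242.9] [0.583 0.126 0.014] [0.5843 0.128  0.0152] [0.051 0.064 0.086]
0.65 [391.3, 71.7, 458.5, 139.0] [0.484 0.208 0.014] [0.4847 0.2073 0.0155] [0.047 0.049 0.011]
0.64 [273.3, 65.4, 325.9, 122.3] [0.498 0.114 0.014] [0.499  0.1141 0.0148] [0.039 0.039 0.012]
0.58 [366.0, 193.4, 434.4, 248.2] [0.575 0.221 0.014] [0.5742 0.2215 0.0154] [0.046 0.053 0.011]
```

View pics/w2.png

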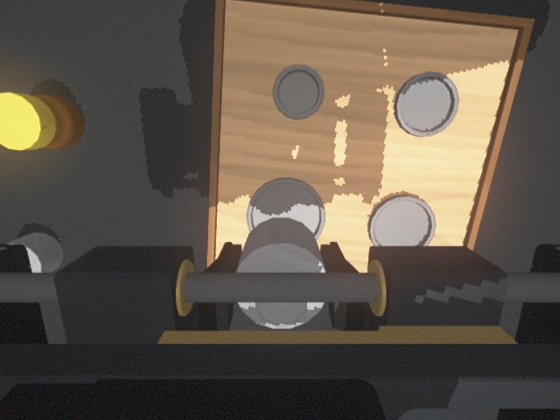

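```bash

python3 -m pendant '[[[0,0.3,1],[0,0,0],0.3],[[0,0.3,3],[0,0,0],0.3],[[0,0.3,5],[0,0,0],0.3],[[0,0.3,5.8],[0,0,0],0.3],[[0,0.3,6],[0,0,0],0.3]]'
python3 -m pendant '[[[0,0,0],[0,0,0],0.3],[[0,0,0],[0,0,0],0.3],[[0,0,0],[0,0,0],0.3]]'
python3 -c "
from h import *
togo(.5946,.1274,.0924)"
```

```text
t: 6.9
ee_pos: [0.5941, 0.1271, 0.1066]
tool_rot: [-179.9, -0.2, -165.9]
wrist_force: [-0.2, -0.5, -4.6]
width: 0.493
t: 7.15
ee_pos: [0.5963, 0.1284, 0.1105]
tool_rot: [180.0, 0.3, -165.8]
wrist_force: [0.1, 0.0, -4.3]
width: 0.495
t 7.15 at [0.5963 0.1284 0.1105] rpy [ 179.98    0.25 -165.85] cm [ 0.2  -0.06  1.81] turn [0.02 0.25 0.  ] rows 0.4 F [ 0.1  0.  -4.3] w 0.495
```

```bash

python3 -m pendant '[[[0.1,0,0.5],[0,0,0],0.3],[[0.1,0,0.9],[0,0,0],0.3],[[0.1,0,1.2],[0,0,0],0.3],[[0.1,0,1.2],[0,0,0],0.3],[[0.1,0,1.2],[0,0,0],0.3]]'
python3 -c "
from h import *
togo(.5946,.1274,.0924)"
```

```text
t: 7.57
ee_pos: [0.5943, 0.1278, 0.097]
tool_rot: [-180.0, 0.1, -165.9]
wrist_force: [-0.7, -0.3, -5.9]
width: 0.494
t 7.57 at [0.5943 0.1278 0.097 ] rpy [-1.7999e+02  6.0000e-02 -1.6586e+02] cm [-0.02 -0.05  0.46] turn [-0.01  0.06 -0.  ] rows 0.1 F [-0.7 -0.3 -5.9] w 0.494
```

```bash

python3 -m pendant '[[[0,0,0.2],[0,0,0],0.3],[[0,0,0.3],[0,0,0],0.3],[[0,0,0.4],[0,0,0],0.3],[[0,0,0.4],[0,0,0],0.3],[[0,0,0.4],[0,0,0],0.3]]'
python3 -m pendant '[[[0,0,0],[0,0,0],0.3],[[0,0,0],[0,0,0],0.3]]'
```

```text
t: 7.98
ee_pos: [0.5945, 0.1279, 0.0932]
tool_rot: [-180.0, 0.1, -165.9]
wrist_force: [0.1, 1.5, -5.6]
width: 0.498
t: 8.15
ee_pos: [0.5945, 0.1279, 0.0934]
tool_rot: [180.0, 0.1, -165.9]
wrist_force: [-0.2, 0.0, -4.7]
width: 0.496
```

```bash

python3 -m pendant '[[[0,0,0.1],[0,0,0],0.3],[[0,0,0.1],[0,0,0],0.3],[[0,0,0.2],[0,0,0],0.3],[[0,0,0.2],[0,0,0],0.3]]'
python3 -m pendant '[[[0,0,0],[0,0,0],0.3],[[0,0,0],[0,0,0],0.3]]'
```

```text
t: 8.48
ee_pos: [0.5947, 0.128, 0.0923]
tool_rot: [-180.0, 0.1, -165.8]
wrist_force: [-1.9, 0.8, 2.6]
width: 0.495
t: 8.65
ee_pos: [0.5947, 0.128, 0.0923]
tool_rot: [-180.0, 0.1, -165.8]
wrist_force: [-2.0, 0.3, 5.3]
width: 0.494
```

Force has gone up to +5 N: contact at the expected height. I release.

```bash

python3 -m pendant '[[[0,0,0],[0,0,0],0.55],[[0,0,0],[0,0,0],0.65],[[0,0,0],[0,0,0],0.85],[[0,0,0],[0,0,0],0.85],[[0,0,0],[0,0,0],0.85]]'
python3 -m pendant '[[[0,0,-0.5],[0,0,0],1],[[0,0,-2],[0,0,0],1],[[0,0,-5],[0,0,0],1],[[0,0,-8],[0,0,0],1],[[0,0,-11],[0,0,0],1]]'
python3 -c "
from h import *
s=wr('w3'); meas(s,.593,.128); meas(s,.5558,-.1843)
togo(.5557,-.1843,.2)"
```

```text
t: 9.07
ee_pos: [0.5947, 0.1279, 0.0911]
tool_rot: [180.0, 0.1, -165.9]
wrist_force: [-0.1, 1.0, 0.0]
width: 0.765
t: 9.48
ee_pos: [0.5942, 0.1277, 0.2026]
tool_rot: [-180.0, 0.1, -165.9]
wrist_force: [1.2, 0.8, 0.5]
width: 0.997
top 0.0699 midr [0.5928 0.1287] mean [0.5917 0.1282] circ mm [592.9 128.6] 11.0
none 0
t 9.53 at [0.5973 0.1286 0.2101] rpy [-180.      0.82 -165.75] cm [ 11.75 -29.3    0.84] turn [-0.    0.82 -0.  ] rows 7.6 F [1.3 0.6 5.1] w 0.998
```

View pics/w3.png

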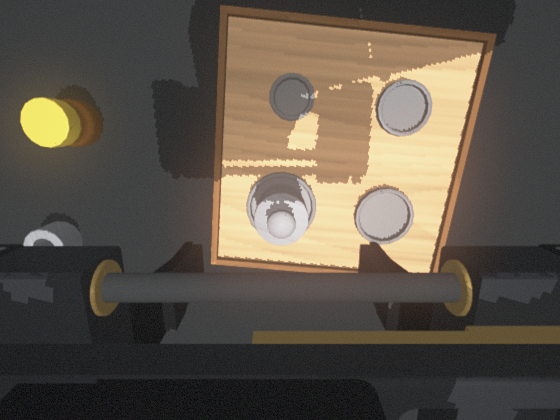

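The 500 is seated upright: top at 70 mm and centre within 1 mm of its dish, at (280,210) in the picture. Now the 200.

```bash

python3 -m pendant '[[[1.5,-3.5,0],[0,0,0],1],[[3,-7.3,0],[0,0,0],1],[[4.5,-11.1,0],[0,0,0],1],[[6,-14.9,0],[0,0,0],1],[[7.4,-18.7,0],[0,0,0],1]]'
python3 -m pendant '[[[1.5,-3.8,0],[0,0,0],1],[[3,-7.2,0],[0,0,0],1],[[4,-9.6,1],[0,0,0],1],[[4,-10.6,3],[0,0,0],1],[[4,-10.6,5],[0,0,0],1]]'
python3 -m pendant '[[[0,0,0],[0,0,0],1],[[0,0,0],[0,0,0],1],[[0,0,0],[0,0,0],1],[[0,0,0],[0,0,0],1]]'
python3 -c "
from h import *
togo(.5557,-.1842,.079)
s=wr('w4'); meas(s,.5558,-.1843)"
```

```text
t: 9.95
ee_pos: [0.5676, -0.0732, 0.2016]
tool_rot: [-180.0, 0.1, -165.8]
wrist_force: [0.3, 0.6, -0.8]
width: 1.002
t: 10.37
ee_pos: [0.5558, -0.1869, 0.1516]
tool_rot: [-179.9, 0.3, -166.1]
wrist_force: [0.4, 0.3, -1.1]
width: 1.0
t: 10.7
ee_pos: [0.5564, -0.1837, 0.1526]
tool_rot: [-179.9, 0.2, -165.8]
wrist_force: [-0.2, 0.1, 0.6]
width: 0.999
t 10.7 at [ 0.5564 -0.1837  0.1526] rpy [-179.93    0.25 -165.78] cm [ 0.11 -0.03  7.36] turn [-0.07  0.25 -0.  ] rows 1.8 F [-0.2  0.1  0.6] w 0.999
top 0.0434 midr [ 0.5554 -0.1839] mean [ 0.5548 -0.184 ] circ mm [ 555.5 -183.8] 8.5
```

```bash

python3 -m pendant '[[[0.1,0,2],[0,0.2,0],1],[[0.1,0,4.5],[0,0.2,0],1],[[0.1,0,6],[0,0.2,0],0.9],[[0.1,0,7],[0,0.2,0],0.8],[[0.1,0,7.3],[0,0.2,0],0.7]]'
python3 -m pendant '[[[0,0,0],[0,0,0],0.2],[[0,0,0],[0,0,0],0.2],[[0,0,0],[0,0,0],0.2],[[0,0,0],[0,0,0],0.2],[[0,0,0],[0,0,0],0.2]]'
python3 -m pendant '[[[0,0,0],[0,0,0],0.2],[[0,0,0],[0,0,0],0.2],[[0,0,0],[0,0,0],0.2],[[0,0,0],[0,0,0],0.2],[[0,0,0],[0,0,0],0.2]]'
python3 -c "
from h import *
togo(.5557,-.1842,.079)"
```

```text
t: 11.17
ee_pos: [0.5543, -0.1839, 0.0771]
tool_rot: [180.0, -0.2, -165.8]
wrist_force: [-0.5, -0.2, 0.3]
width: 0.855
t: 11.58
ee_pos: [0.555, -0.1844, 0.0789]
tool_rot: [-180.0, -0.0, -165.9]
wrist_force: [0.3, 0.6, 0.4]
width: 0.476
t: 12.0
ee_pos: [0.5549, -0.1844, 0.0786]
tool_rot: [-180.0, -0.1, -165.8]
wrist_force: [-1.5, 0.2, 4.8]
width: 0.376
t 12.0 at [ 0.5549 -0.1844  0.0786] rpy [-1.7998e+02 -6.0000e-02 -1.6585e+02] cm [-0.09 -0.   -0.04] turn [-0.02 -0.06  0.  ] rows 0.0 F [-1.5  0.2  4.8] w 0.376
```

```bash

python3 -m pendant '[[[0,0,-1],[0,0,0],0.2],[[0,0,-3],[0,0,0],0.2],[[0,0,-6],[0,0,0],0.2],[[0,0,-9],[0,0,0],0.2],[[0,0,-11.5],[0,0,0],0.2]]'
python3 -m pendant '[[[0,0,0],[0,0,0],0.2],[[0,0,0],[0,0,0],0.2]]'
python3 -c "
from h import *
togo(.578,.2215,.19)
s=wr('w5')"
```

```text
t: 12.42
ee_pos: [0.5545, -0.1842, 0.1947]
tool_rot: [180.0, -0.1, -165.9]
wrist_force: [1.4, 0.8, -2.3]
width: 0.381
t: 12.58
ee_pos: [0.5549, -0.1841, 0.1943]
tool_rot: [-180.0, 0.1, -165.9]
wrist_force: [-0.4, -0.7, -2.3]
width: 0.38
t 12.58 at [ 0.5549 -0.1841  0.1943] rpy [-1.8000e+02  5.0000e-02 -1.6589e+02] cm [-12.13  38.77   0.44] turn [-0.    0.05 -0.  ] rows 9.7 F [-0.4 -0.7 -2.3] w 0.38
```

View pics/w5.png

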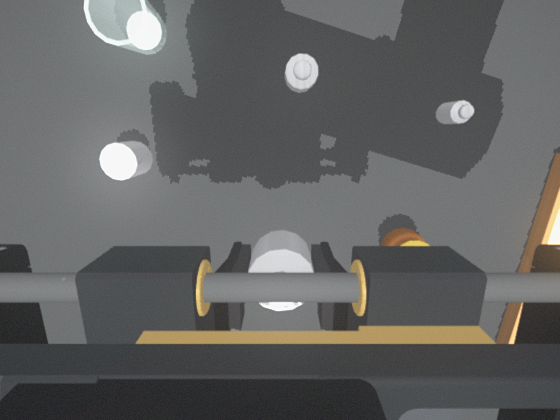

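The 200 is held upright at (281,270). I carry it to its dish.

```bash

python3 -m pendant '[[[-0.8,2.5,0],[0,0,0],0.2],[[-1.9,6,0],[0,0,0],0.2],[[-3,9.7,0],[0,0,0],0.2],[[-4.1,13.2,0],[0,0,0],0.2],[[-5.2,16.7,0],[0,0,0],0.2]]'
python3 -m pendant '[[[-1.1,3.5,0],[0,0,0],0.2],[[-2.2,7.1,0],[0,0,0],0.2],[[-3.3,10.7,0],[0,0,0],0.2],[[-4.4,14.2,0],[0,0,0],0.2],[[-5.5,17.7,0],[0,0,0],0.2]]'
python3 -m pendant '[[[-0.8,2.5,0],[0,0,0],0.2],[[-1.4,4.4,1],[0,0,0],0.2],[[-1.4,4.4,3.5],[0,0,0],0.2],[[-1.4,4.4,6],[0,0,0],0.2],[[-1.4,4.4,7],[0,0,0],0.2]]'
python3 -m pendant '[[[0,0,0],[0,0,0],0.2],[[0,0,0],[0,0,0],0.2],[[0,0,0],[0,0,0],0.2],[[0,0,0],[0,0,0],0.2]]'
python3 -c "
from h import *
togo(.578,.2215,.092)
s=wr('w6')"
```

```text
t: 13.05
ee_pos: [0.5628, -0.0083, 0.1906]
tool_rot: [180.0, -0.4, -165.9]
wrist_force: [0.7, -0.6, -1.9]
width: 0.38
t: 13.47
ee_pos: [0.573, 0.1768, 0.1903]
tool_rot: [-179.9, -0.4, -165.9]
wrist_force: [0.5, 0.4, -2.6]
width: 0.38
t: 13.88
ee_pos: [0.574, 0.2204, 0.1169]
tool_rot: [-179.9, -0.7, -165.9]
wrist_force: [-1.0, -0.9, -3.4]
width: 0.381
t: 14.22
ee_pos: [0.5781, 0.2217, 0.1244]
tool_rot: [180.0, 0.1, -165.9]
wrist_force: [-0.5, -0.1, -1.6]
width: 0.381
t 14.22 at [0.5781 0.2217 0.1244] rpy [ 1.7996e+02  6.0000e-02 -1.6587e+02] cm [ 0.01 -0.02  3.24] turn [0.04 0.06 0.  ] rows 0.8 F [-0.5 -0.1 -1.6] w 0.381
```

View pics/w6.png

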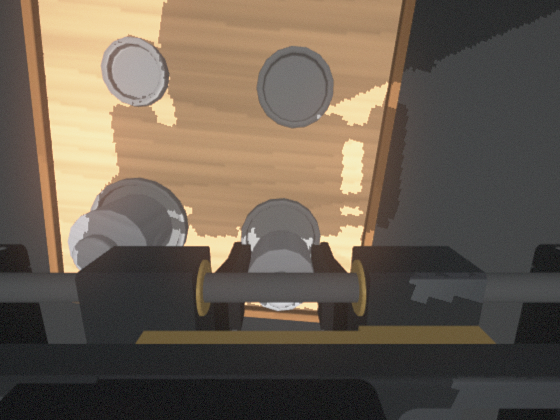

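The 200 hangs over its dish at (281,230), with the 500 standing at left. Lowering.

```bash

python3 -m pendant '[[[0,0,1],[0,0,0],0.2],[[0,0,1.8],[0,0,0],0.2],[[0,0,2.3],[0,0,0],0.2],[[0,0,2.5],[0,0,0],0.2],[[0,0,2.5],[0,0,0],0.2]]'
python3 -m pendant '[[[0,0,0],[0,0,0],0.2],[[0,0,0.2],[0,0,0],0.2],[[0,0,0.3],[0,0,0],0.2],[[0,0,0.4],[0,0,0],0.2],[[0,0,0.4],[0,0,0],0.2]]'
python3 -c "
from h import *
togo(.578,.2215,.092)"
```

```text
t: 14.68
ee_pos: [0.5767, 0.2212, 0.0967]
tool_rot: [-180.0, -0.2, -165.9]
wrist_force: [0.2, 0.0, -2.2]
width: 0.377
t: 15.1
ee_pos: [0.5771, 0.2215, 0.0937]
tool_rot: [-180.0, -0.1, -165.9]
wrist_force: [-1.3, -0.4, -2.2]
width: 0.382
t 15.1 at [0.5771 0.2215 0.0937] rpy [-1.8000e+02 -1.1000e-01 -1.6586e+02] cm [-0.09 -0.02  0.17] turn [-0.   -0.11  0.  ] rows 0.0 F [-1.3 -0.4 -2.2] w 0.382
```

```bash

python3 -m pendant '[[[0,0,0.1],[0,0,0],0.2],[[0,0,0.2],[0,0,0],0.2],[[0,0,0.3],[0,0,0],0.2],[[0,0,0.3],[0,0,0],0.2]]'
python3 -c "
from h import *
togo(.578,.2215,.092)"
```

```text
t: 15.43
ee_pos: [0.5772, 0.2216, 0.0916]
tool_rot: [-180.0, -0.1, -165.8]
wrist_force: [-2.3, -0.2, 2.9]
width: 0.379
t 15.43 at [0.5772 0.2216 0.0916] rpy [-1.7999e+02 -8.0000e-02 -1.6584e+02] cm [-0.07 -0.02 -0.04] turn [-0.01 -0.08  0.  ] rows 0.0 F [-2.3 -0.2  2.9] w 0.379
```

```bash

python3 -m pendant '[[[0,0,0],[0,0,0],0.45],[[0,0,0],[0,0,0],0.55],[[0,0,0],[0,0,0],0.65],[[0,0,0],[0,0,0],0.65],[[0,0,0],[0,0,0],0.65]]'
python3 -m pendant '[[[0,0,-0.5],[0,0,0],0.65],[[0,0,-2],[0,0,0],0.65],[[0,0,-5],[0,0,0],0.65],[[0,0,-8],[0,0,0],0.8],[[0,0,-11],[0,0,0],1]]'
python3 -m pendant '[[[0,0,0],[0,0,0],1],[[0,0,0],[0,0,0],1]]'
python3 -c "
from h import *
s=wr('w7'); meas(s,.593,.128); meas(s,.578,.222)
togo(.4406,-.1957,.2)"
```

```text
t: 15.85
ee_pos: [0.5772, 0.2215, 0.0908]
tool_rot: [-180.0, -0.1, -165.9]
wrist_force: [-0.2, 0.5, -0.1]
width: 0.623
t: 16.27
ee_pos: [0.5772, 0.2214, 0.2022]
tool_rot: [-180.0, -0.1, -165.9]
wrist_force: [0.8, 0.9, 0.6]
width: 0.731
t: 16.43
ee_pos: [0.5781, 0.2221, 0.2036]
tool_rot: [179.9, 0.2, -165.9]
wrist_force: [0.4, -0.0, -0.0]
width: 0.872
top 0.0699 midr [0.5928 0.129 ] mean [0.5912 0.1301] circ mm [593.1 128.9] 11.4
top 0.056 midr [0.5776 0.2227] mean [0.577  0.2226] circ mm [577.6 222.7] 8.4
t 16.48 at [0.5772 0.2216 0.2016] rpy [ 1.7994e+02 -3.0000e-02 -1.6588e+02] cm [ 23.43 -37.13   0.14] turn [ 0.06 -0.03 -0.  ] rows 10.5 F [ 0.1 -0.4 -0.6] w 0.913
```

View pics/w7.png

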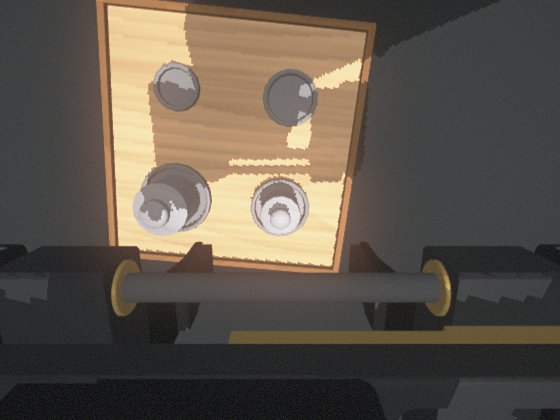

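The 200 is seated (top 56 mm, 1 mm off centre). Now the 100.

```bash

python3 -m pendant '[[[2,-3.2,0],[0,0,0],1],[[4,-6.4,0],[0,0,0],1],[[6.1,-9.6,0],[0,0,0],1],[[8.2,-13,0],[0,0,0],1],[[10.2,-16.2,0],[0,0,0],1]]'
python3 -m pendant '[[[2,-3.2,0],[0,0,0],1],[[4,-6.4,0],[0,0,0],1],[[6.1,-9.6,0],[0,0,0],1],[[8.2,-13,0],[0,0,0],1],[[10.2,-16.2,0],[0,0,0],1]]'
python3 -m pendant '[[[1.5,-2.4,0],[0,0,0],1],[[3,-4.7,0.5],[0,0,0],1],[[3,-4.7,3],[0,0,0],1],[[3,-4.7,5],[0,0,0],1],[[3,-4.7,5],[0,0,0],1]]'
python3 -m pendant '[[[0,0,0],[0,0,0],1],[[0,0,0],[0,0,0],1],[[0,0,0],[0,0,0],1]]'
python3 -c "
from h import *
togo(.4406,-.1957,.079)
s=wr('w8'); meas(s,.4406,-.1957,.02)"
```

```text
t: 16.9
ee_pos: [0.5161, 0.0377, 0.1995]
tool_rot: [-180.0, -0.3, -165.8]
wrist_force: [0.5, -0.5, 0.1]
width: 1.001
t: 17.32
ee_pos: [0.4568, -0.1441, 0.2]
tool_rot: [179.9, -0.3, -165.9]
wrist_force: [0.8, -0.2, 0.3]
width: 1.002
t: 17.73
ee_pos: [0.4373, -0.1955, 0.1468]
tool_rot: [179.7, -0.7, -166.0]
wrist_force: [0.2, 0.4, -0.3]
width: 0.998
t: 17.98
ee_pos: [0.4418, -0.1952, 0.1522]
tool_rot: [-180.0, -0.0, -165.8]
wrist_force: [-0.9, 0.0, 0.4]
width: 1.005
t 17.98 at [ 0.4418 -0.1952  0.1522] rpy [-1.7995e+02 -1.0000e-02 -1.6580e+02] cm [ 0.12 -0.01  7.32] turn [-0.05 -0.01  0.  ] rows 1.8 F [-0.9  0.   0.4] w 1.005
top 0.0363 midr [ 0.4409 -0.1954] mean [ 0.4405 -0.1955] circ mm [ 441.  -195.4] 6.8
```

View pics/w8.png

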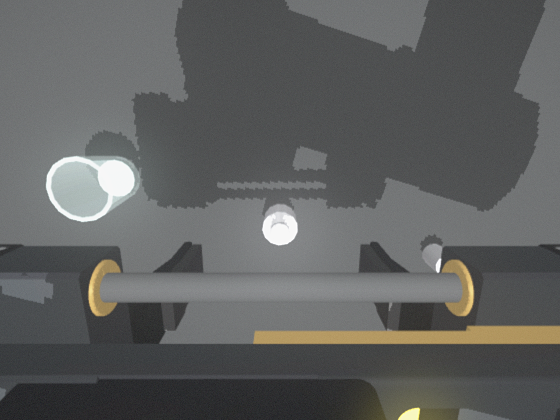

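The 100 sits centred at (280,226), with the glass well clear at left. I grip it.

```bash

python3 -m pendant '[[[0.1,0,2],[0,0,0],1],[[0.1,0,4.5],[0,0,0],1],[[0.1,0,6],[0,0,0],0.9],[[0.1,0,7],[0,0,0],0.7],[[0.1,0,7.3],[0,0,0],0.5]]'
python3 -m pendant '[[[0,0,0],[0,0,0],0.4],[[0,0,0],[0,0,0],0.3],[[0,0,0],[0,0,0],0.15],[[0,0,0],[0,0,0],0.1],[[0,0,0],[0,0,0],0.1]]'
python3 -m pendant '[[[0,0,0],[0,0,0],0.1],[[0,0,0],[0,0,0],0.1],[[0,0,0],[0,0,0],0.1],[[0,0,0],[0,0,0],0.1],[[0,0,0],[0,0,0],0.1]]'
python3 -m pendant '[[[0,0,0],[0,0,0],0.1],[[0,0,0],[0,0,0],0.1]]'
python3 -c "
from h import *
togo(.4406,-.1957,.079)"
```

```text
t: 18.45
ee_pos: [0.4396, -0.1954, 0.0775]
tool_rot: [180.0, -0.2, -165.8]
wrist_force: [-0.4, -0.7, -0.9]
width: 0.854
t: 18.87
ee_pos: [0.4403, -0.1957, 0.079]
tool_rot: [-180.0, -0.0, -165.9]
wrist_force: [-0.4, 0.3, 0.1]
width: 0.477
t: 19.28
ee_pos: [0.44, -0.1957, 0.0785]
tool_rot: [-180.0, -0.1, -165.9]
wrist_force: [-0.1, 0.3, 2.7]
width: 0.288
t: 19.45
ee_pos: [0.44, -0.1957, 0.0785]
tool_rot: [-180.0, -0.1, -165.9]
wrist_force: [-0.7, 1.0, 4.6]
width: 0.288
t 19.45 at [ 0.44   -0.1957  0.0785] rpy [-1.7999e+02 -9.0000e-02 -1.6585e+02] cm [-0.06 -0.01 -0.05] turn [-0.01 -0.09  0.  ] rows 0.0 F [-0.7  1.   4.6] w 0.288
```

```bash

python3 -m pendant '[[[0,0,-1],[0,0,0],0.1],[[0,0,-3],[0,0,0],0.1],[[0,0,-6],[0,0,0],0.1],[[0,0,-9],[0,0,0],0.1],[[0,0,-11.5],[0,0,0],0.1]]'
python3 -m pendant '[[[0,0,0],[0,0,0],0.1],[[0,0,0],[0,0,0],0.1]]'
python3 -c "
from h import *
togo(.484,.207,.19)
s=wr('w9')"
```

```text
t: 19.87
ee_pos: [0.4399, -0.1957, 0.1946]
tool_rot: [-180.0, -0.1, -165.9]
wrist_force: [0.0, -0.5, -1.1]
width: 0.285
t: 20.03
ee_pos: [0.4404, -0.1956, 0.1941]
tool_rot: [-180.0, 0.1, -165.9]
wrist_force: [-0.8, -0.1, -0.6]
width: 0.288
t 20.03 at [ 0.4404 -0.1956  0.1941] rpy [-1.7997e+02  7.0000e-02 -1.6588e+02] cm [-14.05  37.98   0.41] turn [-0.03  0.07 -0.  ] rows 9.7 F [-0.8 -0.1 -0.6] w 0.288
```

View pics/w9.png

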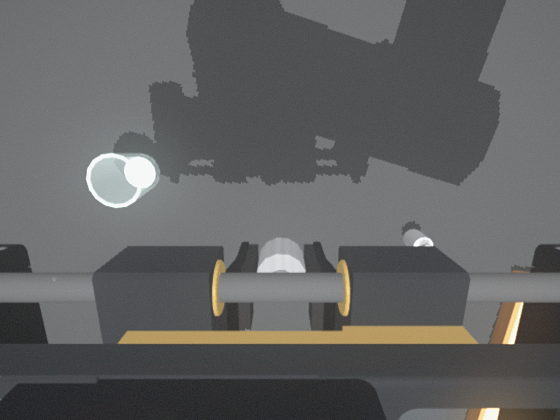

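The 100 is held upright at (281,258). I carry it over.

```bash

python3 -m pendant '[[[-0.9,2.5,0],[0,0,0],0.1],[[-2.2,6,0],[0,0,0],0.1],[[-3.5,9.5,0],[0,0,0],0.1],[[-4.8,13,0],[0,0,0],0.1],[[-6.1,16.5,0],[0,0,0],0.1]]'
python3 -m pendant '[[[-1.3,3.5,0],[0,0,0],0.1],[[-2.6,7,0],[0,0,0],0.1],[[-3.9,10.5,0],[0,0,0],0.1],[[-5.2,14,0],[0,0,0],0.1],[[-6.5,17.5,0],[0,0,0],0.1]]'
python3 -m pendant '[[[-0.8,2.3,0],[0,0,0],0.1],[[-1.4,4,1],[0,0,0],0.1],[[-1.4,4,3.5],[0,0,0],0.1],[[-1.4,4,6],[0,0,0],0.1],[[-1.4,4,7],[0,0,0],0.1]]'
python3 -m pendant '[[[0,0,0],[0,0,0],0.1],[[0,0,0],[0,0,0],0.1],[[0,0,0],[0,0,0],0.1],[[0,0,0],[0,0,0],0.1]]'
python3 -c "
from h import *
togo(.484,.207,.0915)
s=wr('w10')"
```

```text
t: 20.5
ee_pos: [0.4577, -0.0194, 0.1913]
tool_rot: [180.0, -0.3, -165.9]
wrist_force: [1.0, -0.4, -1.2]
width: 0.288
t: 20.92
ee_pos: [0.478, 0.1662, 0.1909]
tool_rot: [-179.9, -0.3, -165.9]
wrist_force: [0.2, 0.4, -0.8]
width: 0.286
t: 21.33
ee_pos: [0.4803, 0.2057, 0.118]
tool_rot: [-179.8, -0.6, -165.9]
wrist_force: [-0.8, -0.3, -1.6]
width: 0.286
t: 21.67
ee_pos: [0.4836, 0.2073, 0.1242]
tool_rot: [179.9, 0.0, -165.9]
wrist_force: [0.9, -0.1, -0.5]
width: 0.286
t 21.67 at [0.4836 0.2073 0.1242] rpy [ 1.7995e+02  3.0000e-02 -1.6587e+02] cm [-0.03 -0.04  3.27] turn [0.05 0.03 0.  ] rows 0.8 F [ 0.9 -0.1 -0.5] w 0.286
```

View pics/w10.png

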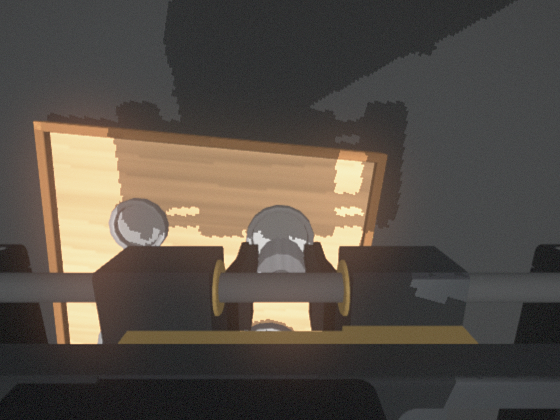

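```bash

python3 -m pendant '[[[0,0,1],[0,0,0],0.1],[[0,0,1.8],[0,0,0],0.1],[[0,0,2.3],[0,0,0],0.1],[[0,0,2.5],[0,0,0],0.1],[[0,0,2.5],[0,0,0],0.1]]'
python3 -m pendant '[[[0,0,0],[0,0,0],0.1],[[0,0,0.2],[0,0,0],0.1],[[0,0,0.3],[0,0,0],0.1],[[0,0,0.4],[0,0,0],0.1],[[0,0,0.4],[0,0,0],0.1]]'
python3 -m pendant '[[[0,0,0.1],[0,0,0],0.1],[[0,0,0.2],[0,0,0],0.1],[[0,0,0.3],[0,0,0],0.1],[[0,0,0.3],[0,0,0],0.1]]'
python3 -c "
from h import *
togo(.484,.207,.0915)"
```

```text
t: 22.13
ee_pos: [0.4825, 0.2067, 0.0971]
tool_rot: [-180.0, -0.2, -165.9]
wrist_force: [0.8, -0.4, -0.4]
width: 0.284
t: 22.55
ee_pos: [0.4828, 0.207, 0.0939]
tool_rot: [-180.0, -0.1, -165.9]
wrist_force: [-0.7, 0.3, -1.3]
width: 0.291
t: 22.88
ee_pos: [0.4829, 0.2071, 0.0915]
tool_rot: [-180.0, -0.1, -165.8]
wrist_force: [-1.2, -0.1, 3.6]
width: 0.286
t 22.88 at [0.4829 0.2071 0.0915] rpy [-1.7999e+02 -9.0000e-02 -1.6584e+02] cm [-0.11 -0.03  0.  ] turn [-0.01 -0.09  0.  ] rows 0.0 F [-1.2 -0.1  3.6] w 0.286
```

Contact. I release and rise.

```bash

python3 -m pendant '[[[0,0,0],[0,0,0],0.35],[[0,0,0],[0,0,0],0.45],[[0,0,0],[0,0,0],0.6],[[0,0,0],[0,0,0],0.6],[[0,0,0],[0,0,0],0.6]]'
python3 -m pendant '[[[0,0,-0.5],[0,0,0],0.6],[[0,0,-2],[0,0,0],0.6],[[0,0,-5],[0,0,0],0.6],[[0,0,-8],[0,0,0],0.8],[[0,0,-11],[0,0,0],1]]'
python3 -m pendant '[[[0,0,0],[0,0,0],1],[[0,0,0],[0,0,0],1]]'
python3 -c "
from h import *
s=wr('w11'); meas(s,.4848,.2074)
togo(.4390,-.0655,.2)"
```

```text
t: 23.3
ee_pos: [0.4829, 0.207, 0.0909]
tool_rot: [-180.0, -0.1, -165.9]
wrist_force: [-0.4, 0.4, 0.3]
width: 0.555
t: 23.72
ee_pos: [0.4828, 0.2068, 0.2024]
tool_rot: [-180.0, -0.1, -165.9]
wrist_force: [0.6, -0.3, 0.2]
width: 0.682
t: 23.88
ee_pos: [0.4837, 0.2076, 0.2033]
tool_rot: [179.9, 0.2, -165.9]
wrist_force: [-0.4, 0.4, 0.2]
width: 0.818
top 0.0491 midr [0.4838 0.2083] mean [0.4833 0.2082] circ mm [484.  208.3] 7.1
t 23.93 at [0.4829 0.207  0.2017] rpy [ 1.7994e+02 -4.0000e-02 -1.6588e+02] cm [ 10.9  -25.36   0.15] turn [ 0.06 -0.04 -0.  ] rows 6.6 F [-0.8 -0.2 -0.4] w 0.867
```

View pics/w11.png

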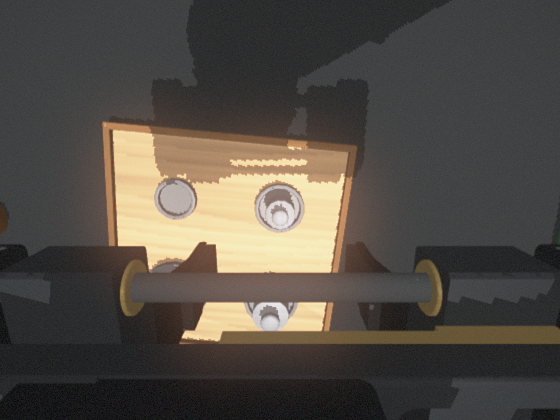

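The 100 is seated at (280,210) (top 49 mm, 1.2 mm off). Now the 50.

```bash

python3 -m pendant '[[[1.6,-3.7,0],[0,0,0],1],[[3.2,-7.4,0],[0,0,0],1],[[4.8,-11.1,0],[0,0,0],1],[[6.4,-14.8,0],[0,0,0],1],[[8,-18.5,0],[0,0,0],1]]'
python3 -m pendant '[[[1.5,-3.5,0],[0,0,0],1],[[2.9,-6.9,0.5],[0,0,0],1],[[2.9,-6.9,3],[0,0,0],1],[[2.9,-6.9,5],[0,0,0],1],[[2.9,-6.9,5],[0,0,0],1]]'
python3 -m pendant '[[[0,0,0],[0,0,0],1],[[0,0,0],[0,0,0],1],[[0,0,0],[0,0,0],1]]'
python3 -c "
from h import *
togo(.4390,-.0655,.079)
s=wr('w12'); meas(s,.4390,-.0655,.02)"
```

```text
t: 24.35
ee_pos: [0.4491, 0.0063, 0.1999]
tool_rot: [-180.0, -0.3, -165.8]
wrist_force: [-0.3, -0.7, 0.6]
width: 0.998
t: 24.77
ee_pos: [0.4358, -0.0672, 0.1471]
tool_rot: [179.9, -0.7, -166.1]
wrist_force: [-0.3, 0.4, -0.2]
width: 0.998
t: 25.02
ee_pos: [0.44, -0.0654, 0.152]
tool_rot: [-180.0, -0.0, -165.8]
wrist_force: [0.4, 0.4, 0.1]
width: 1.002
t 25.02 at [ 0.44   -0.0654  0.152 ] rpy [-1.7998e+02 -1.0000e-02 -1.6579e+02] cm [0.1  0.02 7.3 ] turn [-0.02 -0.01  0.  ] rows 1.8 F [0.4 0.4 0.1] w 1.002
top 0.0351 midr [ 0.4388 -0.0653] mean [ 0.4384 -0.0653] circ mm [439.  -65.2] 5.5
```

View pics/w12.png

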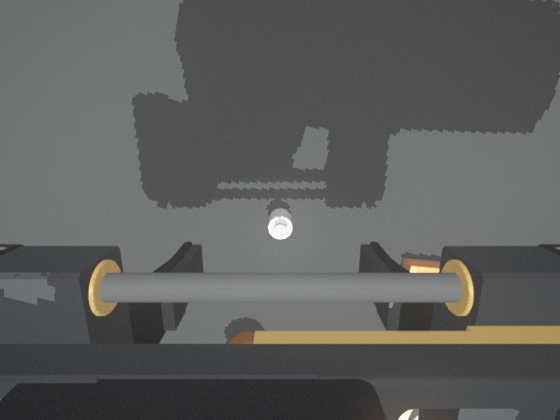

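The 50 is centred at (281,226). I grip it.

```bash

python3 -m pendant '[[[0.1,0,2],[0,0,0],1],[[0.1,0,4.5],[0,0,0],1],[[0.1,0,6],[0,0,0],0.9],[[0.1,0,7],[0,0,0],0.7],[[0.1,0,7.3],[0,0,0],0.5]]'
python3 -m pendant '[[[0,0,0],[0,0,0],0.4],[[0,0,0],[0,0,0],0.3],[[0,0,0],[0,0,0],0.1],[[0,0,0],[0,0,0],0.05],[[0,0,0],[0,0,0],0.05]]'
python3 -m pendant '[[[0,0,0],[0,0,0],0.05],[[0,0,0],[0,0,0],0.05],[[0,0,0],[0,0,0],0.05],[[0,0,0],[0,0,0],0.05],[[0,0,0],[0,0,0],0.05]]'
python3 -m pendant '[[[0,0,0],[0,0,0],0.05],[[0,0,0],[0,0,0],0.05],[[0,0,0],[0,0,0],0.05]]'
python3 -c "
from h import *
togo(.4390,-.0655,.079)"
```

```text
t: 25.48
ee_pos: [0.4379, -0.0658, 0.0775]
tool_rot: [180.0, -0.2, -165.8]
wrist_force: [0.4, -0.3, 0.7]
width: 0.856
t: 25.9
ee_pos: [0.4386, -0.0661, 0.0789]
tool_rot: [-180.0, -0.0, -165.9]
wrist_force: [1.0, 0.5, -0.5]
width: 0.478
t: 26.32
ee_pos: [0.4382, -0.0662, 0.0783]
tool_rot: [-180.0, -0.1, -165.9]
wrist_force: [0.4, -0.4, 1.2]
width: 0.199
t: 26.57
ee_pos: [0.4382, -0.0662, 0.0783]
tool_rot: [-180.0, -0.1, -165.9]
wrist_force: [-0.7, -0.2, 1.8]
width: 0.198
t 26.57 at [ 0.4382 -0.0662  0.0783] rpy [-1.8000e+02 -1.0000e-01 -1.6586e+02] cm [-0.09  0.05 -0.07] turn [-0.  -0.1  0. ] rows 0.0 F [-0.7 -0.2  1.8] w 0.198
```

```bash

python3 -m pendant '[[[0,0,-1],[0,0,0],0.05],[[0,0,-3],[0,0,0],0.05],[[0,0,-6],[0,0,0],0.05],[[0,0,-9],[0,0,0],0.05],[[0,0,-11.5],[0,0,0],0.05]]'
python3 -m pendant '[[[0,0,0],[0,0,0],0.05],[[0,0,0],[0,0,0],0.05]]'
python3 -c "
from h import *
togo(.4985,.1135,.19)
s=wr('w13')"
```

```text
t: 26.98
ee_pos: [0.4383, -0.0662, 0.1948]
tool_rot: [-180.0, -0.1, -165.9]
wrist_force: [0.8, 0.5, -1.1]
width: 0.193
t: 27.15
ee_pos: [0.4388, -0.066, 0.1943]
tool_rot: [180.0, 0.1, -165.9]
wrist_force: [0.1, -1.3, -1.2]
width: 0.195
t 27.15 at [ 0.4388 -0.066   0.1943] rpy [ 1.7999e+02  1.0000e-01 -1.6588e+02] cm [-10.17  15.95   0.45] turn [0.01 0.1  0.  ] rows 4.5 F [ 0.1 -1.3 -1.2] w 0.195
```

View pics/w13.png

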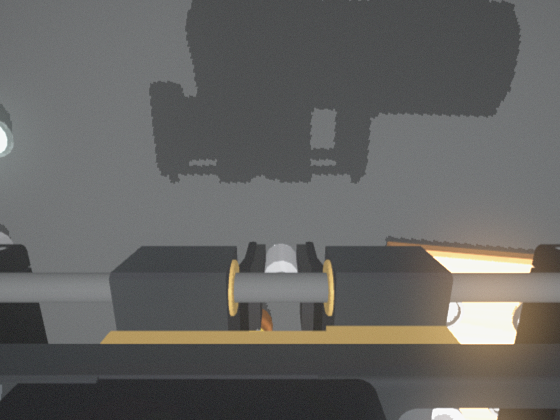

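The 50 is held upright at (281,257). I carry it to its dish.

```bash

python3 -m pendant '[[[-1.5,2.5,0],[0,0,0],0.05],[[-3.5,5.5,0],[0,0,0],0.05],[[-5.5,8.7,0],[0,0,0],0.05],[[-7.5,11.8,0],[0,0,0],0.05],[[-9.2,14.5,0],[0,0,0],0.05]]'
python3 -m pendant '[[[-0.9,1.4,0],[0,0,0],0.05],[[-0.9,1.4,1.5],[0,0,0],0.05],[[-0.9,1.4,4],[0,0,0],0.05],[[-0.9,1.4,6],[0,0,0],0.05],[[-0.9,1.4,7],[0,0,0],0.05]]'
python3 -m pendant '[[[0,0,0],[0,0,0],0.05],[[0,0,0],[0,0,0],0.05],[[0,0,0],[0,0,0],0.05],[[0,0,0],[0,0,0],0.05]]'
python3 -c "
from h import *
togo(.4985,.1135,.0915)
s=wr('w14')"
```

```text
t: 27.62
ee_pos: [0.4918, 0.0986, 0.1911]
tool_rot: [-180.0, -0.3, -165.8]
wrist_force: [0.3, 0.0, -1.2]
width: 0.196
t: 28.03
ee_pos: [0.4951, 0.1115, 0.1192]
tool_rot: [-179.9, -0.5, -165.9]
wrist_force: [-1.0, 0.5, -1.1]
width: 0.195
t: 28.37
ee_pos: [0.498, 0.1129, 0.1242]
tool_rot: [180.0, 0.0, -165.9]
wrist_force: [-0.6, -0.5, -0.6]
width: 0.195
t 28.37 at [0.498  0.1129 0.1242] rpy [ 1.7997e+02  3.0000e-02 -1.6587e+02] cm [-0.06  0.05  3.27] turn [0.03 0.03 0.  ] rows 0.8 F [-0.6 -0.5 -0.6] w 0.195
```

View pics/w14.png

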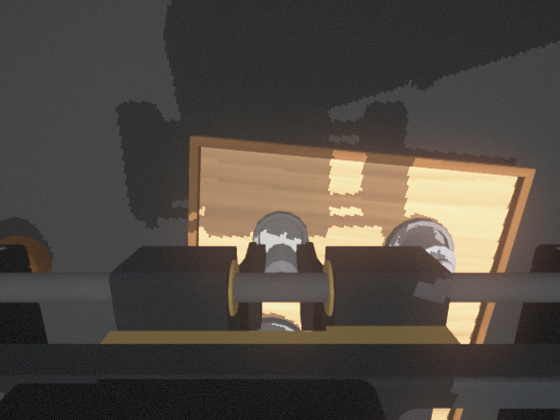

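```bash

python3 -m pendant '[[[-0.1,0.1,1],[0,0,0],0.05],[[-0.1,0.1,1.8],[0,0,0],0.05],[[-0.1,0.1,2.3],[0,0,0],0.05],[[-0.1,0.1,2.5],[0,0,0],0.05],[[-0.1,0.1,2.5],[0,0,0],0.05]]'
python3 -m pendant '[[[0,0,0],[0,0,0],0.05],[[0,0,0.2],[0,0,0],0.05],[[0,0,0.3],[0,0,0],0.05],[[0,0,0.4],[0,0,0],0.05],[[0,0,0.4],[0,0,0],0.05]]'
python3 -m pendant '[[[0,0,0.1],[0,0,0],0.05],[[0,0,0.2],[0,0,0],0.05],[[0,0,0.3],[0,0,0],0.05],[[0,0,0.3],[0,0,0],0.05]]'
python3 -c "
from h import *
togo(.4985,.1135,.0915)"
```

```text
t: 28.83
ee_pos: [0.4976, 0.1137, 0.0971]
tool_rot: [-180.0, -0.2, -165.9]
wrist_force: [0.4, -0.3, -0.8]
width: 0.194
t: 29.25
ee_pos: [0.498, 0.1139, 0.0939]
tool_rot: [-180.0, -0.1, -165.9]
wrist_force: [-0.8, 0.3, -0.3]
width: 0.194
t: 29.58
ee_pos: [0.4981, 0.1139, 0.0913]
tool_rot: [-180.0, -0.1, -165.8]
wrist_force: [-1.1, 0.0, 2.6]
width: 0.195
t 29.58 at [0.4981 0.1139 0.0913] rpy [-1.7999e+02 -9.0000e-02 -1.6584e+02] cm [-0.02 -0.05 -0.02] turn [-0.01 -0.09  0.  ] rows 0.0 F [-1.1  0.   2.6] w 0.195
```

Contact. I release, rise and move clear.

```bash

python3 -m pendant '[[[0,0,0],[0,0,0],0.25],[[0,0,0],[0,0,0],0.35],[[0,0,0],[0,0,0],0.5],[[0,0,0],[0,0,0],0.5],[[0,0,0],[0,0,0],0.5]]'
python3 -m pendant '[[[0,0,-0.5],[0,0,0],0.5],[[0,0,-2],[0,0,0],0.5],[[0,0,-5],[0,0,0],0.5],[[0,0,-8],[0,0,0],0.8],[[0,0,-11],[0,0,0],1]]'
python3 -m pendant '[[[0,0,-3],[0,0,0],1],[[0,0,-6],[0,0,0],1],[[0,0,-9],[0,0,0],1],[[0,0,-9],[0,0,0],1],[[0,0,-9],[0,0,0],1]]'
python3 -m pendant '[[[4,-2,0],[0,0,0],1],[[7,-4,0],[0,0,0],1],[[10,-6,0],[0,0,0],1],[[10,-6,0],[0,0,0],1],[[10,-6,0],[0,0,0],1]]'
python3 -c "
from h import *
print(ctrl.read_state()['ee_pos'],ctrl.read_state()['t'])
s=snap('scene','s9')
for n,p in dict(d500=(.5929,.1265),d200=(.5785,.2203),d100=(.4849,.2056),d50=(.4993,.112)).items(): print(n);meas(s,*p,.025)
s=snap('top','t9')
for n,p in dict(d500=(.5929,.1265),d200=(.5785,.2203),d100=(.4849,.2056),d50=(.4993,.112),bush=(.68,-.073),plain=(.542,-.321)).items(): print(n);meas(s,*p,.025)
"
```

```text
t: 30.0
ee_pos: [0.498, 0.1139, 0.091]
tool_rot: [180.0, -0.1, -165.9]
wrist_force: [0.5, 0.5, 0.5]
width: 0.451
t: 30.42
ee_pos: [0.4979, 0.1138, 0.2024]
tool_rot: [-180.0, -0.1, -165.9]
wrist_force: [0.5, 1.0, -0.2]
width: 0.577
t: 30.83
ee_pos: [0.4988, 0.1143, 0.2933]
tool_rot: [179.9, 0.2, -165.9]
wrist_force: [0.4, 0.4, -1.3]
width: 0.939
t: 31.25
ee_pos: [0.4145, 0.0301, 0.2906]
tool_rot: [180.0, -0.2, -165.9]
wrist_force: [-0.1, 0.6, -0.5]
width: 1.001
[0.4144685  0.030138   0.29058936] 31.25
d500
top 0.0694 midr [0.5954 0.1239] mean [0.5952 0.1227] circ mm [595.  123.6] 11.0
d200
top 0.0547 midr [0.5787 0.2171] mean [0.5798 0.217 ] circ mm [578.4 217.5] 8.9
d100
top 0.0476 midr [0.4852 0.2028] mean [0.4855 0.2029] circ mm [486.3 203. ] 7.6
d50
top 0.0467 midr [0.4997 0.1096] mean [0.501  0.1097] circ mm [499.9 109.1] 5.3
d500
top 0.0698 midr [0.5928 0.126 ] mean [0.5923 0.1258] circ mm [592.9 126.3] 10.9
d200
top 0.0561 midr [0.5774 0.2197] mean [0.5776 0.2199] circ mm [577.9 219.9] 8.4
d100
top 0.0495 midr [0.4842 0.206 ] mean [0.4843 0.2057] circ mm [484.  206.1] 6.9
d50
top 0.0478 midr [0.4987 0.1129] mean [0.4987 0.1127] circ mm [498.6 112.9] 5.4
bush
top 0.0307 midr [ 0.6799 -0.0734] mean [ 0.6798 -0.0723] circ mm [680.1 -73. ] 18.9
plain
top 0.037 midr [ 0.5423 -0.3214] mean [ 0.542  -0.3216] circ mm [ 541.9 -321.8] 14.9
```

View pics/t9.png

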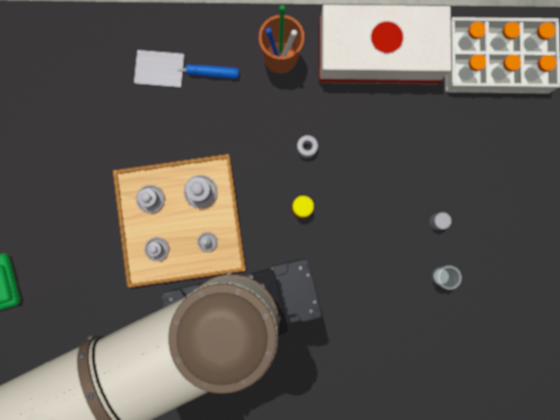

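View pics/s9.png

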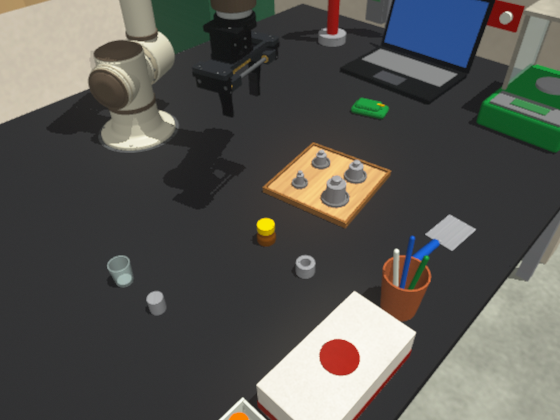

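All four weights are in their dishes: in the top view the 500 is at (200,190), the 200 at (150,198), the 100 at (157,249) and the 50 at (207,242). The look-alikes are where they were, and the arm is clear.

```bash
python3 -m pendant '[[[0,0,0],[0,0,0],1],[[0,0,0],[0,0,0],1]]'; python3 -c "
from h import *
print(ctrl.job_done())"
```

```text
t: 31.52
ee_pos: [0.4167, 0.032, 0.2908]
tool_rot: [-180.0, -0.1, -165.8]
wrist_force: [-0.2, -0.1, -0.1]
width: 1.002
the job is handed in; nothing more can be done
None
```

All four weights are standing upright in their matching dishes, and I handed the job in at about 31.5 s of the 112 s allowed. I gripped each weight by its body, lowered it until the force showed contact with the dish floor, and then released it.

- **Weights:** in the top camera they are within about 1.5 mm of their dish centres. Their tops are at 70, 56, 49.5 and 48 mm, within about 1.5 mm of the height expected for standing flat on the dish floor.
- **Look-alikes:** the bushing and the plain cylinder are within 1 mm of where they started, and the gripper is clear of everything.
- **Disagreements:** the scene camera put the weights 2–3.5 mm off from the top camera, mostly in y. It can only see them from one side, so I relied on the top camera. The wrist camera read y about 1.5–2 mm higher than the top camera for both weights and dishes, so that cancelled out in the placing. No check failed.

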